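Clear the test console and plug in the probe

TASK

A hand-held module has been left on the sloping face of the test console and covers its terminal opening. Take it off and set it down gently, flat and face up, in the middle of the black rubber pad; then take the test probe out of its stand and push it into the console's terminal opening until its flange sits on the face. Do not knock over the dropper bottle.

Things in the scene. Friction and masses are not known exactly. Their poses are not given: they have to be found in the camera images.
- console: test console, fixed: a dark base plate 165 x 150 mm carrying a tilted grey instrument case. Origin at bench level under the terminal opening; its own x points level up the slope, z up. Its slope faces the robot's right, half towards the robot
- terminal: the console's grey case, 150 (x, up the slope) x 140 (y) x 55 mm thick; its face slopes, the normal (z) 25 degrees from vertical. Origin: mid-face, 94 mm above the bench, in the mouth of its only opening, a round hole of 12.5 mm diameter, 49 mm deep along -z, chamfer 3 mm, at first under the module. A ledge 9 mm high runs along the lower edge, inner side at x = -68 mm
- module: black hand-held module with four-digit display, 115 x 60 x 25 mm, about 0.17 kg, at the start face up on the console's slope, lower end against the ledge. Origin on its underside: x -58 to 58 mm (long axis), y -33 to 27 mm, z (normal of its face) 0 to 25 mm, 21 mm beyond x = 29 mm. Grasp it across the 60 mm width, along y
- pad: black rubber pad lying on the bench, fixed, 150 x 105 x 3 mm (x, y, z). Origin at the centre of its underside; its top is 3 mm above the bench
- stand: probe stand, fixed: a bright metal block 70 x 70 x 50 mm on a dark foot 92 x 92 x 6 mm, with one vertical hole of 13 mm diameter, 46 mm deep, in the middle of its top. Origin at the centre of its underside. The probe stands in it at the start. Stand and pad lie one on each side of the console, either way round
- probe: test probe, 125 mm long, about 0.08 kg, at first upright in the stand. Origin at the pin's tip, z towards the handle: round steel pin of 10 mm diameter, z 0 to 45 mm (tapered to 5.6 mm at the tip over 5 mm), flange of 26 mm diameter to 50 mm, square black handle 18 x 18 mm (sides square to x and y) to 125 mm. Home, the flange rests on the console's face, the tip 45 mm deep
- dropper_bottle: brown dropper bottle with black cap standing to the right of the console, 33 mm in diameter and 102 mm high; origin at the centre of its underside. It must stay standing

How it is judged:
On the way, in this order (a step that is already met when the one before it is completed fails the run):
1. the module lies released, flat and face up, in the middle of the pad (horizontal distance between module and pad below 0.04 m and angle between module's own z axis and vertical below 0.1 rad and z of module in the frame of pad below 0.01 m and contact force between the fingers and module below 0.05 N and linear speed of module below 0.03 m/s), for 0.2 s.
2. the probe is fully home in the terminal opening (z of probe in the frame of terminal below -0.041 m and x of probe in the frame of terminal between -0.006 and 0.006 m and y of probe in the frame of terminal between -0.006 and 0.006 m and angle between the z axis of probe and the z axis of terminal, either way round below 0.1 rad), for 0.2 s.
At the end, for the whole second after the job is handed in: Module released, at rest, flat face up (0.1 rad) within 40 mm of the pad's centre; probe released, at rest in the opening, tip at least 41 mm deep, within 6 mm of the hole's axis and 0.1 rad of its direction; dropper bottle upright (0.3 rad) (all of step 1 and all of step 2 and contact force between the fingers and probe below 0.05 N and linear speed of probe below 0.03 m/s and angle between dropper_bottle's own z axis and vertical below 0.3 rad); the robot touches nothing.
It fails at once if the dropper bottle is knocked over (angle between dropper_bottle's own z axis and vertical above 0.7 rad).
It fails at once if the module is dropped: it arrives at the bench faster than 0.6 m/s (height (world z) of module below 0.012 m and linear speed of module above 0.6 m/s).
It also fails if it takes over 69 s, if anything falls off the work surface, if the arm or the gripper's body presses on something with over 40 N, if the wrist force passes 120 N, or if a joint passes its speed limit or range.

ROBOT

A 6-joint arm with a two-finger parallel gripper is mounted at the origin on a cart in front of the work surface, level with it; the furniture and walls round the work are solid. World frame = base frame: x ahead of the robot, y to its left, z up, the work surface at z = 0. Lengths are in m, angles in rad, forces in N, time in s.
With the tool pointing down it reaches from about 0.35 to 0.775 m from the base axis. Payload 7.3 kg.
Tool frame: the origin (TCP) lies at the very end of the fingers, on their centre line; the grasp point (between the pads) lies grip_point_offset behind it (grip_point_offset is the distance from the TCP to the grasp point, in m); z points along the fingers, y is the direction in which the jaws open and shut (so a half turn about z gives the same grasp; the last joint's range is limited). The gripper opens to 92 mm and grips with 3 to 60 N. Pads are 19 mm wide; open, the fingers measure 130 mm over their backs; the gripper's body (75 mm by 190 mm) begins 47 mm behind the grasp point.
Start: joints at [-1.487, 0.342, 1.524, -0, 1.275, -0.146], TCP at [0.12, -0.511, 0.227] pointing down, gripper open.
Joint ranges: [-2.53, 2.53], [-0.77, 2.02], [0.04, 2.7], [-1, 4.14], [0.28, 2.66], [-3.11, 3.11]. Speed limits (rad/s): [2.57, 2.57, 3.14, 3.14, 3.14, 3.14].

INTERFACE

Orientations are given as [roll, pitch, yaw] about the fixed x, y, z axes, in that order (R = Rz(yaw) Ry(pitch) Rx(roll)).
In Python, from cell import * gives the robot as it stands.
- The arm moves only by the shell command python3 -m inch 'ROWS' [OPENING] [FORCE]. ROWS is JSON, a list that holds one entry, the list of rows, each a list of 4 numbers: the shift along the tool's x, y, z in mm, then the turn about the tool's z in rad. In form: [[[x, y, z, roll], ...]]. A call has 1 to 10 rows; each row shifts and turns the commanded pose from where the row before left it, along the tool's axes as they then stand; what a row does not reach is not made up. A row lasts 1/8 s, in which the tool goes at most 62.5 mm and 10.7 degrees, less where a joint would pass 70% of its speed; a pose out of reach is approached as far as the arm can. A call with a gripper value outside its range is refused whole. OPENING is the closure, from -1 (fully open) to 1 (shut), set as the call begins (- or left out, the last holds). The fingers move at their own pace and stop on an object; FORCE is the grip in N (left out, the last holds). Time passes only in rows, so rows that do not move let the fingers close. It gives the time, the measured TCP pose, the force and the opening at its end, in the units of the state.
- observe(): the state, without advancing time (a new reading comes with each control period).
- read_camera(name): name is "scene" or "top" or "wrist"; returns a dict with "img" (420x560x3 uint8, blue, green, red), "fx", "fy", "cx", "cy" (pixels), "eye" and "rotation" of the camera in the world; the wrist camera has in their place "T_tool_cam" (4x4, takes a point from camera to tool coordinates, whose origin is the TCP and whose axes are the flange's). Camera axes: x right, y down, z forward; pixel columns grow to the right and rows downward; lengths in m; the calibration is good to about 2 mm. A picture is of the moment at which its call begins: read the wrist's pose just before it. There is no depth.
- hand_in(): hands the job in, once; it reports no verdict.
Trained networks look in the newest picture that a camera, given by its name, has taken for a name from the list of things; names that differ only in an ending like _2 or _b are one class to them, and where a whole thing is asked for, a point or a joint stands for the part that bears it (a point fixed in the world has none). Each returns a list of dicts, best first, with "conf" (0 to 1); they miss things now and then, are a little off and sometimes report something else, mostly with a low value. They report only what shows in the picture. A call takes as long as a camera call.
- boxes_of(camera, label): "at" ([row, column] in pixels, amid what is visible of it).
- place_of(camera, label): "at" ([row, column] in pixels: a listed point, or the origin of a listed thing).
The state is a dict: "time": time; "qpos": joint angles; "qvel": joint speeds; "joint_efforts": joint torques, N m; "tool_pos": TCP position; "tool_rot": TCP orientation; "contact_force": force on the tool from outside, world axes, zero at the start; "torque": the same for the moment, N m; "opening": finger opening in m.
Only numpy, scipy, OpenCV 4.12 (cv2) and the standard library are available. Lean on these libraries where they do the work, as an engineer would, in place of code of your own. Each camera call takes 0.05 s, during which the arm holds its last target. There are 200 camera calls.

## Working session

There is one attempt and no reset: what is moved stays moved. The work goes in short steps, Python scripts to look and compute and a shell command to move; the robot and the scene stay as the last step left them, time stands still between calls to the robot, and variables do not carry over. Pictures are saved under pics/ and viewed, about 8 in all and at most 12, crops included, and the job is handed in when it is done.

```bash
ls; mkdir -p pics; python3 - <<'E'
from cell import *
import cv2, numpy as np
s=observe(); print(s); 
try: print(grip_point_offset)
except Exception as e: print(e)
ims=[]
for c in ["scene","top"]:
    d=read_camera(c); ims.append(d["img"])
    print(c,d["fx"],d["fy"],d["cx"],d["cy"],d["eye"],np.array(d["rotation"]).tolist())
    for l in ["console","terminal","module","pad","stand","probe","dropper_bottle"]:
        print(l,"place",[(np.round(r["at"],1).tolist(),round(r["conf"],2)) for r in place_of(c,l)[:2]],"box",[(np.round(r["at"],1).tolist(),round(r["conf"],2)) for r in boxes_of(c,l)[:2]])
    cv2.imwrite(f"pics/{c}0.png",ims[-1])
E
```

```text
pics
{'time': 0.0, 'qpos': array([-1.48700326e+00,  3.42702959e-01,  1.52499586e+00,  2.88725076e-06,
        1.27539833e+00, -1.46026603e-01]), 'qvel': array([ 3.25129444e-05, -6.26460950e-04, -1.21779249e-04, -1.18287785e-03,
       -6.24991654e-04,  8.04067009e-04]), 'joint_efforts': array([ 6.48721107e-04, -4.31244063e+01, -2.44215757e+01,  7.18913111e-02,
        5.58936386e-02, -1.33045824e-04]), 'tool_pos': array([ 0.11957133, -0.51079399,  0.2260626 ]), 'tool_rot': array([-3.14010457e+00, -2.21648781e-04,  2.29818666e-01]), 'contact_force': array([ 0.28892908,  0.26689917, -0.49512342]), 'torque': array([0.00525346, 0.04599212, 0.00071472]), 'opening': 0.09217416387043394}
0.0188
scene 419.54951324256945 419.54951324256945 274.40320308124547 204.87168871105152 [-0.08167148  0.55411241  0.45552127] [-2.014958066272943, 0.004408298087111628, -2.2210733424189564]
console place [([223.6, 264.1], 0.56)] box [([211.9, 253.4], 0.83)]
terminal place [([188.6, 262.3], 0.87)] box [([207.5, 253.3], 0.91), ([304.5, 202.0], 0.41)]
module place [([189.5, 266.0], 0.65)] box [([184.5, 266.4]
[... 188 characters left out ...]
2, 382.8], 0.88)]
dropper_bottle place [([204.6, 307.6], 0.74)] box [([189.4, 310.5], 0.73)]
top 407.7343675811119 407.7343675811119 274.2038888443811 203.64994206960887 [0.4060165  0.07869967 0.98144767] [-3.0045048599606536, 0.006386054709659694, -1.5971057078838218]
console place [([173.6, 286.1], 0.57)] box [([159.6, 263.6], 0.77)]
terminal place [([166.4, 281.3], 0.92)] box [([154.6, 266.3], 0.84)]
module place [] box [([170.4, 286.6], 0.92)]
pad place [([245.4, 177.5], 0.91)] box [([245.2, 180.9], 0.83)]
stand place [] box [([250.2, 358.2], 0.77)]
probe place [([252.1, 362.8], 0.63)] box [([247.4, 368.5], 0.63)]
dropper_bottle place [([163.8, 349.3], 0.53)] box [([161.8, 353.3], 0.48)]
```

View pics/top0.png

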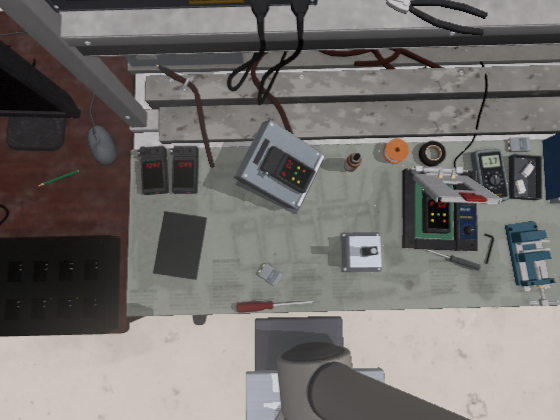

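View pics/scene0.png

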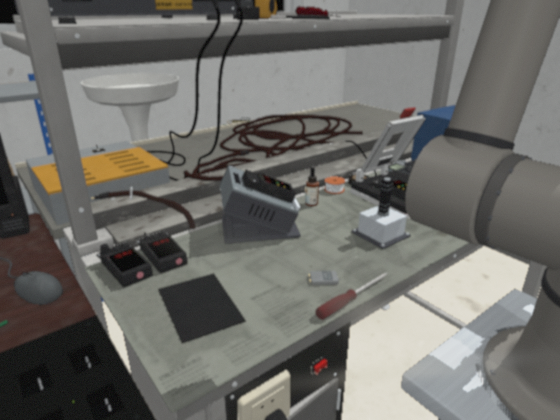

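The top view shows the console and module at about (166,281), the pad at (245,180), the stand and probe at (250,360) and the bottle at (161,354). The scene view agrees with this layout. The "stand" the network reports at (303,200) there is really the pad. Next I work out positions.

```bash
cat > h.py <<'E'
from cell import *
import cv2, numpy as np
from scipy.spatial.transform import Rotation as R
from scipy.optimize import least_squares
def cam(name):
    s=observe(); d=read_camera(name); K=(d["fx"],d["fy"],d["cx"],d["cy"])
    if name=="wrist":
        T=np.array(d["T_tool_cam"]); Rt=R.from_euler("xyz",s["tool_rot"]).as_matrix()
        Rm=Rt@T[:3,:3]; e=s["tool_pos"]+Rt@T[:3,3]
    else:
        r=np.array(d["rotation"]); Rm=r if r.ndim==2 else R.from_euler("xyz",r).as_matrix(); e=np.array(d["eye"])
    return dict(img=d["img"],K=K,R=Rm,e=e,s=s)
def ray(c,rc):
    fx,fy,cx,cy=c["K"]; v=c["R"]@np.array([(rc[1]-cx)/fx,(rc[0]-cy)/fy,1.]); return v
def at_z(c,rc,z):
    v=ray(c,rc); return c["e"]+v*(z-c["e"][2])/v[2]
def proj(c,P):
    p=(np.atleast_2d(P)-c["e"])@c["R"]; fx,fy,cx,cy=c["K"]
    return np.stack([p[:,1]/p[:,2]*fy+cy,p[:,0]/p[:,2]*fx+cx],1)
def Tterm(x,y,yaw):
    return R.from_euler("z",yaw)*R.from_euler("y",-25,degrees=True), np.array([x,y,0.094])
E
python3 - <<'E'
from h import *
c=cam("top")
for n,rc,z in [("terminal",(166.4,281.3),.094),("pad",(245.4,177.5),.0),("stand/probe tip",(252.1,362.8),.005),("bottle",(163.8,349.3),0)]:
    print(n,at_z(c,rc,z).round(4), np.hypot(*at_z(c,rc,z)[:2]).round(3))
# console corners from face corners by eye
obs=np.array([(121,272),(154,322),(211,296),(172,237)],float)
loc=np.array([[75,70,0],[-75,70,0],[-75,-70,0],[75,-70,0]])/1e3
loc=loc[[0,3,2,1]]  # try order
best=None
for L in (loc,np.roll(loc,1,0),np.roll(loc,2,0),np.roll(loc,3,0)):
    f=lambda p:(proj(c,Tterm(*p)[0].apply(L)+Tterm(*p)[1])-obs).ravel()
    r=least_squares(f,[.5,.05,.9])
    if best is None or r.cost<best.cost: best=r
print("term",best.x,best.cost)
g=cv2.cvtColor(c["img"],cv2.COLOR_BGR2GRAY)
m=np.zeros_like(g); m[205:285,145:215]=(g[205:285,145:215]<70)*255
k=max(cv2.findContours(m,0,2)[0],key=cv2.contourArea); q=cv2.boxPoints(cv2.minAreaRect(k))
P=np.array([at_z(c,(p[1],p[0]),.003) for p in q]); print("pad",P.mean(0),np.linalg.norm(np.diff(P,axis=0),axis=1),[np.arctan2(*(P[i+1]-P[i])[1::-1]) for i in (0,1)])
m=np.zeros_like(g); m[225:280,335:390]=(g[225:280,335:390]>190)*255
k=max(cv2.findContours(m,0,2)[0],key=cv2.contourArea); q=cv2.boxPoints(cv2.minAreaRect(cv2.convexHull(k)))
P=np.array([at_z(c,(p[1],p[0]),.05) for p in q]); print("stand",P.mean(0),np.linalg.norm(np.diff(P,axis=0),axis=1),[np.arctan2(*(P[i+1]-P[i])[1::-1]) for i in (0,1)])
cv2.imwrite("pics/z1.png",cv2.resize(c["img"][105:285,225:395],None,fx=3.3,fy=3.3,interpolation=cv2.INTER_CUBIC))
E
```

```text
terminal [0.6118 0.0632 0.094 ] 0.615
pad [0.4467 0.316  0.    ] 0.547
stand/probe tip [ 0.419  -0.1259  0.005 ] 0.438
bottle [ 0.6354 -0.1059  0.    ] 0.644
term [0.61537032 0.0600667  1.03832696] 15.027071884479474
pad [0.4479803  0.31066279 0.003     ] [0.15063448 0.10420216 0.15010131] [np.float64(-0.1639077101807281), np.float64(-1.7723454560487992)]
stand [ 0.4197775  -0.12167155  0.05      ] [0.06741862 0.06770433 0.06674697] [np.float64(-1.5604979027751458), np.float64(3.117148113416041)]
```

View pics/z1.png

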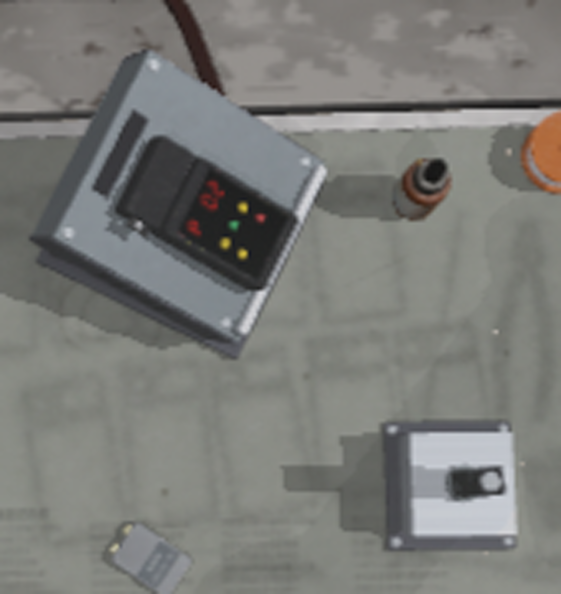

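```bash
cat >> h.py <<'E'
def delta(pos,yaw,s=None):
    "shift in present tool axes (mm), then roll, to reach pos/yaw with the tool down"
    s=s or observe(); Rt=R.from_euler("xyz",s["tool_rot"]).as_matrix()
    d=(Rt.T@(np.array(pos)-s["tool_pos"]))*1e3
    y=s["tool_rot"][2]; roll=-((yaw-y+np.pi)%(2*np.pi)-np.pi)
    return d.round(1), round(roll,3)
E
python3 - <<'E'
from h import *
d=read_camera("wrist"); print(np.array(d["T_tool_cam"]).round(3),d["fx"],d["cx"],d["cy"])
print(delta([.53,.02,.34],1.04))
E
```

```text
[[ 0.001 -0.955 -0.295  0.08 ]
 [ 1.     0.001  0.    -0.   ]
 [ 0.    -0.295  0.955 -0.157]
 [ 0.     0.     0.     1.   ]] 354.491062781988 280.72737348769925 207.87763973506264
(array([ 520.6, -423.7, -113.3]), np.float64(-0.81))
```

```bash
python3 -m inch '[[[0,0,-50,0],[0,0,-50,0],[47,-38,0,0],[47,-38,0,0],[47,-38,0,0],[47,-38,0,0],[47,-38,0,0],[47,-38,0,0],[47,-38,0,0],[47,-38,0,0]]]' -1 && python3 -m inch '[[[47,-38,0,0],[47,-38,0,0],[0,0,0,-0.16],[0,0,0,-0.16],[0,0,0,-0.16],[0,0,0,-0.16],[0,0,0,-0.16],[0,0,0,0]]]'; python3 - <<'E'
from h import *
print(delta([.57,.03,.30],1.04))
E
```

```text
time: 2.85
tool_pos: [0.4174, -0.1278, 0.327]
tool_rot: [3.141, -0.001, 0.23]
contact_force: [0.2, -0.8, 0.2]
opening: 0.0918
time: 3.85
tool_pos: [0.4907, -0.0341, 0.3267]
tool_rot: [3.142, 0.0, 1.028]
contact_force: [-0.2, -0.0, 1.0]
opening: 0.0921
(array([95.9, 34.9, 26.7]), np.float64(-0.012))
```

```bash
python3 -m inch '[[[48,17,13,0],[48,17,13,0],[0,0,0,0],[0,0,0,0]]]'; python3 - <<'E'
from h import *
c=cam("wrist"); cv2.imwrite("pics/w1.png",c["img"]); np.save("w1.npy",c,allow_pickle=True)
for l in ["terminal","module","dropper_bottle","probe"]:
    print(l,[(np.round(r["at"],1).tolist(),round(r["conf"],2)) for r in place_of("wrist",l)[:2]])
E
```

```text
time: 4.35
tool_pos: [0.5691, 0.0306, 0.3005]
tool_rot: [-3.141, 0.001, 1.028]
contact_force: [0.1, 0.5, -0.1]
opening: 0.0919
terminal []
module [([142.2, 297.2], 0.87)]
dropper_bottle [([223.1, 373.5], 0.79)]
probe []
```

View pics/w1.png

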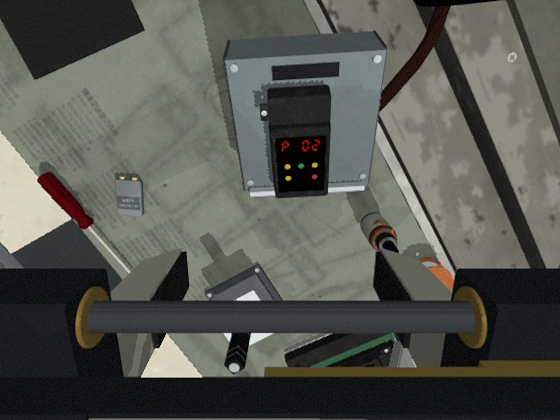

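The wrist view is clear. The console face has screws at about (68,234), (59,377), (184,251) and (177,361), given as row, column. The module spans columns 268–330 and rows 87–195, with its thinner end uphill, and the bottle is at (230,378).

```bash
python3 - <<'E'
from h import *
c=np.load("w1.npy",allow_pickle=True).item()
g=cv2.cvtColor(c["img"],cv2.COLOR_BGR2GRAY).astype(float)
obs=[]
for r,q in [(68,234),(59,377),(184,251),(177,361)]:
    w=g[r-6:r+7,q-6:q+7]; k=np.clip(w-np.percentile(w,75)-15,0,None)
    rr,cc=np.mgrid[r-6:r+7,q-6:q+7]; obs.append([(rr*k).sum()/k.sum(),(cc*k).sum()/k.sum()])
obs=np.array(obs); print(obs.round(1))
def pts(p): 
    a,b=p[3:5]; L=np.array([[a,b,0],[a,-b,0],[-a,b,0],[-a,-b,0]]); r,o=Tterm(*p[:3]); return r.apply(L)+o
r=least_squares(lambda p:(proj(c,pts(p))-obs).ravel(),[.613,.062,1.03,.065,.06]); p=r.x
print("term",p.round(4),"res",r.fun.round(1))
Rt,o=Tterm(*p[:3])
def face(rc,z):
    v=Rt.inv().apply(ray(c,rc)); e=Rt.inv().apply(c["e"]-o); return (e+v*(z-e[2])/v[2])*1e3
for n,rc,z in [("UL face",(66,228),0),("UR face",(50,386),0),("LL",(195,243),.009),("LR",(188,368),.009)]: print(n,face(rc,z).round(1))
for n,rc,z in [("mod UL",(88,268),.021),("mod UR",(87,330),.021),("mod LL",(195,276),.025),("mod LR",(193,327),.025),("mod orig net",(142.2,297.2),0)]: print(n,face(rc,z).round(1))
print("bottle",at_z(c,(223.1,373.5),0).round(3))
E
```

```text
[[ 67.6 234.9]
 [ 58.3 378.2]
 [182.2 250.2]
 [175.7 362.6]]
term [0.6178 0.062  1.086  0.0643 0.0632] res [-0.2 -0.3  0.3 -0.1 -0.1  0.3  0.1  0.2]
UL face [65.9 68.9  0. ]
UR face [ 71.3 -69.1   0. ]
LL [-75.1  72.5   9. ]
LR [-75.  -68.4   9. ]
mod UL [52.8 34.5 21. ]
mod UR [ 50.4 -19.   21. ]
mod LL [-64.3  34.7  25. ]
mod LR [-65.5 -20.1  25. ]
mod orig net [-15.8   9.5   0. ]
bottle [ 0.635 -0.106  0.   ]
```

```bash
python3 - <<'E'
from h import *
print(delta([.6013,.0482,.18],1.086))
E
```

```text
(array([ 32.2,  18.1, 121.6]), np.float64(-0.058))
```

```bash
python3 -m inch '[[[16,9,30,0],[16,9,30,0],[0,0,30,-0.058],[0,0,30,0],[0,0,0,0],[0,0,0,0],[0,0,0,0]]]'; python3 - <<'E'
from h import *
print(delta([.6013,.0482,.092],1.086))
c=cam("wrist"); cv2.imwrite("pics/w2.png",c["img"])
Rt,o=Tterm(.617,.062,1.086); L=np.array([[-68,34.5,25],[-68,-19.5,25],[48,-19.5,21],[48,34.5,21]])/1e3
print(proj(c,Rt.apply(L)+o).round(0).tolist()); print(place_of("wrist","module"))
E
```

```text
time: 5.48
tool_pos: [0.602, 0.0486, 0.1826]
tool_rot: [3.139, -0.001, 1.088]
contact_force: [0.6, -1.1, -0.3]
opening: 0.0916
(array([-0.8, -0.7, 90.6]), np.float64(0.002))
[[276.0, 245.0], [276.0, 314.0], [148.0, 327.0], [148.0, 233.0]]
[{'at': [202.9, 276.8], 'conf': 0.64}]
```

View pics/w2.png

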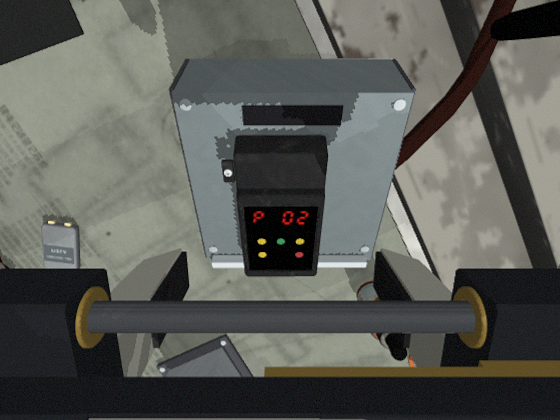

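The module outline matches the prediction: the lower edge is at row 276 and the body at columns 236–327, centred between the fingers. The side clip at (173,228) is clear of the grasp line. Now I go down and grip.

```bash
python3 -m inch '[[[-1,-1,30,0],[0,0,30,0],[0,0,20,0],[0,0,10,0],[0,0,0,0],[0,0,0,0]]]' && python3 -m inch '[[[0,0,0,0],[0,0,0,0],[0,0,0,0],[0,0,0,0],[0,0,0,0],[0,0,0,0],[0,0,0,0],[0,0,0,0]]]' 1 15
```

```text
time: 6.32
tool_pos: [0.6004, 0.0483, 0.0915]
tool_rot: [3.14, -0.001, 1.088]
contact_force: [-0.7, 0.8, 0.5]
opening: 0.0919
time: 7.32
tool_pos: [0.6, 0.0482, 0.0909]
tool_rot: [3.141, 0.0, 1.088]
contact_force: [-0.5, -2.6, 3.3]
opening: 0.0589
```

```bash
python3 -m inch '[[[0,0,-10,0],[0,0,-20,0],[0,0,-30,0],[0,0,-30,0],[0,0,0,0]]]';  python3 - <<'E'
from h import *
print(delta([.447,.313,.12],-.164))
c=cam("wrist"); cv2.imwrite("pics/w3.png",c["img"])
E
```

```text
time: 7.95
tool_pos: [0.601, 0.0487, 0.183]
tool_rot: [3.137, -0.002, 1.088]
contact_force: [-0.4, 1.0, -1.9]
opening: 0.0591
(array([ 162.5, -259.4,   62.3]), np.float64(1.252))
```

View pics/w3.png

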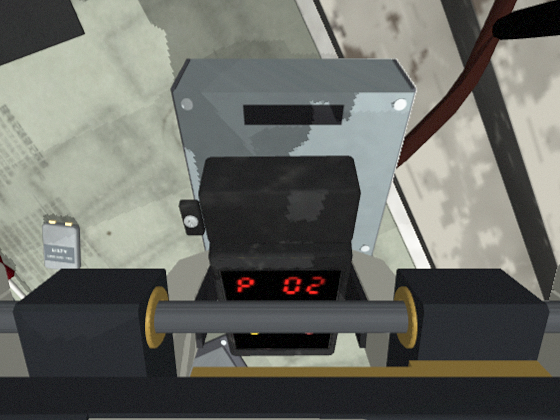

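The module is held, with its weight showing in the force reading. The uphill end is still tilted up, as expected. I carry it to the pad.

```bash
python3 -m inch '[[[14,-22,0,0],[27,-43,0,0],[27,-43,0,0],[27,-43,0,0],[27,-43,0,0],[27,-43,0,0],[14,-22,0,0],[0,0,0,0.126],[0,0,0,0.126],[0,0,0,0.126]]]'; python3 -m inch '[[[0,0,10,0.126],[0,0,10,0.126],[0,0,10,0.126],[0,0,10,0.125],[0,0,10,0.125],[0,0,10,0.125],[0,0,0,0.125],[0,0,0,0],[0,0,0,0]]]'; python3 - <<'E'
from h import *
print(delta([.442,.314,.1],-.164), observe()["qpos"].round(2))
c=cam("scene"); cv2.imwrite("pics/s2.png",cv2.resize(c["img"][160:370,80:360],None,fx=2.5,fy=2.5))
E
```

```text
time: 9.25
tool_pos: [0.445, 0.3127, 0.1787]
tool_rot: [-3.141, 0.004, 0.706]
contact_force: [-0.6, -0.4, -2.5]
opening: 0.0588
time: 10.38
tool_pos: [0.4457, 0.3129, 0.12]
tool_rot: [3.141, 0.001, -0.166]
contact_force: [0.2, 0.3, -2.5]
opening: 0.059
(array([-3.8, -0.5, 20. ]), np.float64(-0.002)) [0.47 0.49 1.62 0.   1.04 2.21]
```

View pics/s2.png

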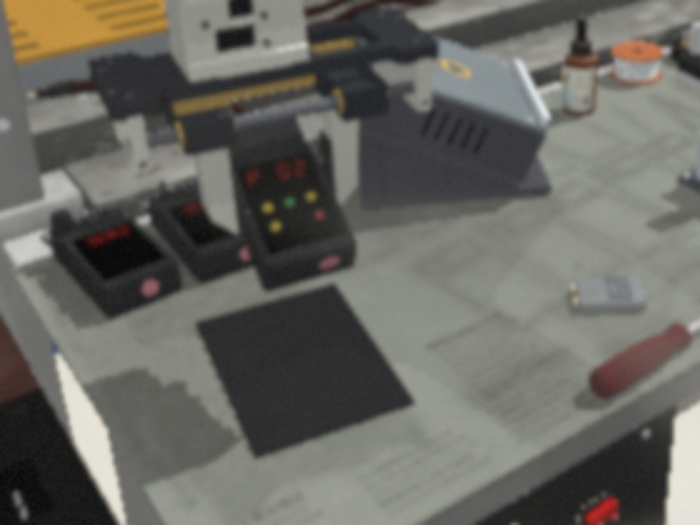

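```bash
python3 -m inch '[[[-4,0,25,0],[0,0,25,0],[0,0,20,0],[0,0,10,0],[0,0,4,0],[0,0,0,0]]]' - 6; python3 -m inch '[[[0,0,3,0],[0,0,3,0],[0,0,3,0],[0,0,0,0]]]'
```

```text
time: 11.18
tool_pos: [0.4425, 0.3138, 0.037]
tool_rot: [-3.141, -0.0, -0.168]
contact_force: [-0.9, 0.4, -1.8]
opening: 0.0592
time: 11.68
tool_pos: [0.4423, 0.3137, 0.0276]
tool_rot: [3.142, -0.0, -0.168]
contact_force: [0.4, 0.7, -0.6]
opening: 0.0591
```

```bash
python3 -m inch '[[[0,0,2,0],[0,0,2,0],[0,0,2,0],[0,0,2,0],[0,0,0,0]]]'; python3 -m inch '[[[0,0,2,0],[0,0,2,0],[0,0,2,0],[0,0,0,0]]]'
```

```text
time: 12.3
tool_pos: [0.442, 0.3136, 0.0194]
tool_rot: [3.141, 0.001, -0.168]
contact_force: [-0.0, -1.1, -0.7]
opening: 0.0591
time: 12.8
tool_pos: [0.4419, 0.3136, 0.0134]
tool_rot: [3.141, 0.001, -0.168]
contact_force: [0.2, 0.9, -0.2]
opening: 0.0592
```

```bash
python3 -m inch '[[[0,0,2,0],[0,0,1,0],[0,0,0,0]]]'; python3 -m inch '[[[0,0,1,0],[0,0,1,0],[0,0,0,0]]]'; python3 - <<'E'
from h import *
c=cam("scene"); cv2.imwrite("pics/s3.png",cv2.resize(c["img"][180:370,100:300],None,fx=3,fy=3))
E
```

```text
time: 13.18
tool_pos: [0.4421, 0.3136, 0.0105]
tool_rot: [3.141, 0.0, -0.168]
contact_force: [0.1, 0.2, -2.1]
opening: 0.0588
time: 13.55
tool_pos: [0.4422, 0.3136, 0.0086]
tool_rot: [3.141, 0.0, -0.168]
contact_force: [0.9, 0.3, -0.5]
opening: 0.0589
```

View pics/s3.png

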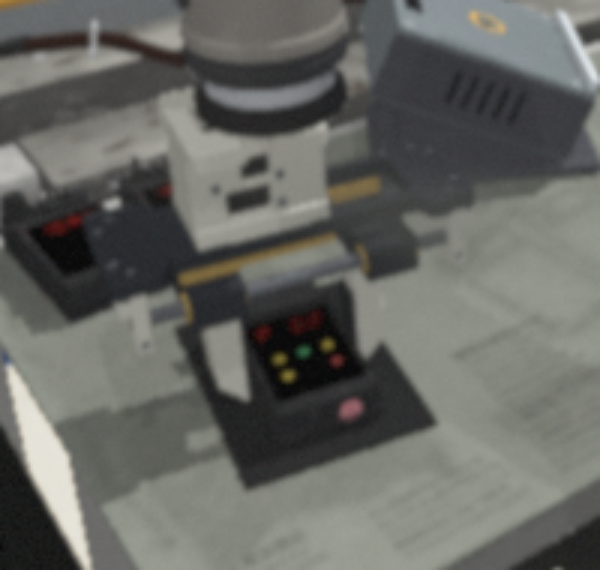

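```bash
python3 -m inch '[[[0,0,1,0],[0,0,1,0],[0,0,0,0]]]'; python3 -m inch '[[[0,0,1,0],[0,0,0,0]]]'
```

```text
time: 13.98
tool_pos: [0.4421, 0.3136, 0.0065]
tool_rot: [3.141, 0.0, -0.168]
contact_force: [0.2, 0.9, -1.0]
opening: 0.0593
time: 14.22
tool_pos: [0.4423, 0.3136, 0.006]
tool_rot: [3.141, -0.0, -0.168]
contact_force: [-1.2, -0.8, 3.7]
opening: 0.059
```

```bash
python3 -m inch '[[[0,0,0,0],[0,0,0,0],[0,0,0,0],[0,0,0,0],[0,0,0,0]]]' -1; python3 -m inch '[[[0,0,-20,0],[0,0,-40,0],[0,0,-40,0],[0,0,-40,0],[0,0,0,0]]]';  python3 - <<'E'
from h import *
c=cam("wrist"); cv2.imwrite("pics/w4.png",c["img"]); d=cam("scene")
for n,k in (("wrist",c),("scene",d)):
  for l in ("module","pad"):
    r=place_of(n,l); print(n,l,[(np.round(q["at"]),round(q["conf"],2),at_z(k,q["at"],.003).round(3)) for q in r[:2]])
print(delta([.42,-.123,.22],0.), observe()["qpos"].round(2))
E
```

```text
time: 14.85
tool_pos: [0.4422, 0.3137, 0.0056]
tool_rot: [3.142, -0.0, -0.168]
contact_force: [0.4, 0.3, -0.6]
opening: 0.0915
time: 15.48
tool_pos: [0.4439, 0.3146, 0.1489]
tool_rot: [-3.138, -0.006, -0.168]
contact_force: [-0.2, -0.8, -0.3]
opening: 0.0921
wrist module [(array([193., 280.]), 0.7, array([0.446, 0.316, 0.003]))]
wrist pad []
scene module [(array([306., 197.]), 0.78, array([0.444, 0.319, 0.003]))]
scene pad [(array([223., 262.]), 0.39, array([0.619, 0.061, 0.003]))]
(array([ 51.6, 433.9, -75.1]), np.float64(-0.168)) [ 0.48  0.45  1.6  -0.    1.1   2.21]
```

View pics/w4.png

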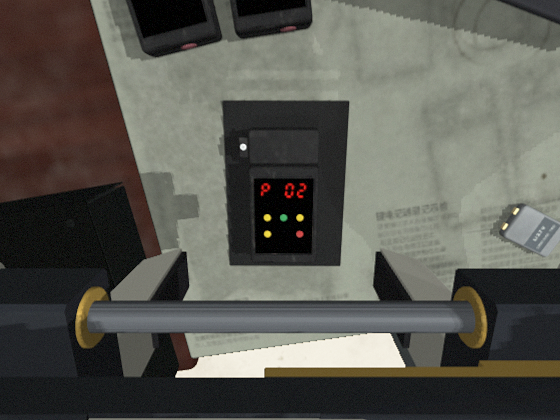

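The module lies flat on the pad at (193,280), centred to within about 4 mm in both cameras. On to the probe, with a look at the terminal hole on the way.

```bash
python3 -m inch '[[[0,0,-43,-0.084],[0,0,-43,-0.084],[18,42,-43,0],[18,42,0,0],[18,43,0,0],[18,43,0,0],[17,43,0,0],[17,43,0,0],[0,0,0,0],[0,0,0,0]]]';  python3 - <<'E'
from h import *
c=cam("wrist"); cv2.imwrite("pics/w5.png",c["img"]); np.save("w5.npy",c,allow_pickle=True)
for l in ("terminal","console"):
    print(l,[(np.round(q["at"],1),round(q["conf"],2),at_z(c,q["at"],.094).round(4)) for q in place_of("wrist",l)[:2]])
Rt,o=Tterm(.6178,.062,1.086); print("pred",proj(c,o).round(1))
c2=cam("top"); print("top",[(np.round(q["at"],1),round(q["conf"],2),at_z(c2,q["at"],.094).round(4)) for q in place_of("top","terminal")[:2]])
print(delta([.42,-.123,.22],0.))
E
```

```text
time: 17.02
tool_pos: [0.5477, 0.0582, 0.2737]
tool_rot: [-3.141, 0.002, -0.001]
contact_force: [-0.1, 1.0, -0.2]
opening: 0.0918
terminal [(array([111. , 280.5]), 0.67, array([0.6166, 0.0591, 0.094 ]))]
console [(array([108.9, 281.7]), 0.94, array([0.6185, 0.058 , 0.094 ]))]
pred [[109.7 277.3]]
top []
(array([-128.1,  181.7,   54.6]), np.float64(0.001))
```

View pics/w5.png

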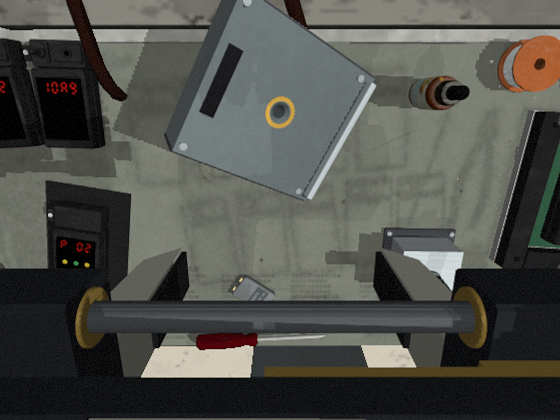

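The hole shows as a yellow ring at about (112,280), close to the predicted (110,277). Next I hover over the probe.

```bash
python3 -m inch '[[[-26,36,10,0],[-26,36,10,0],[-26,36,10,0],[-25,37,10,0],[-25,37,10,0],[0,0,5,0],[0,0,0,0],[0,0,0,0]]]';  python3 - <<'E'
from h import *
c=np.load("w5.npy",allow_pickle=True).item(); b=c["img"].astype(int)
m=(b[:,:,2]-b[:,:,0]>60)&(b[:,:,1]-b[:,:,0]>30); m[:80]=0; m[145:]=0; m[:,:240]=0; m[:,320:]=0
rr,cc=np.nonzero(m); rc=((rr.min()+rr.max())/2,(cc.min()+cc.max())/2); print("ring",rc,m.sum(),at_z(c,rc,.094).round(4))
c=cam("wrist"); cv2.imwrite("pics/w6.png",c["img"]); np.save("w6.npy",c,allow_pickle=True)
print("handle top pred",proj(c,[.42,-.123,.13]).round(1), "stand corners pred",proj(c,[[.42+i*.035,-.123+j*.035,.05] for i in(-1,1) for j in(-1,1)]).round(0).tolist())
for l in ("stand","probe"): print(l,[(np.round(q["at"],1),round(q["conf"],2)) for q in place_of("wrist",l)[:2]])
E
```

```text
time: 18.27
tool_pos: [0.4208, -0.1233, 0.2199]
tool_rot: [3.141, -0.001, 0.002]
contact_force: [0.5, 0.2, -0.6]
opening: 0.0919
ring (np.float64(111.5), np.float64(279.5)) 360 [0.6162 0.06   0.094 ]
handle top pred [[214.3 281. ]] stand corners pred [[223.0, 317.0], [223.0, 245.0], [151.0, 319.0], [151.0, 243.0]]
stand [(array([173.1, 279.1]), 0.63)]
probe [(array([177.6, 277. ]), 0.97)]
```

View pics/w6.png

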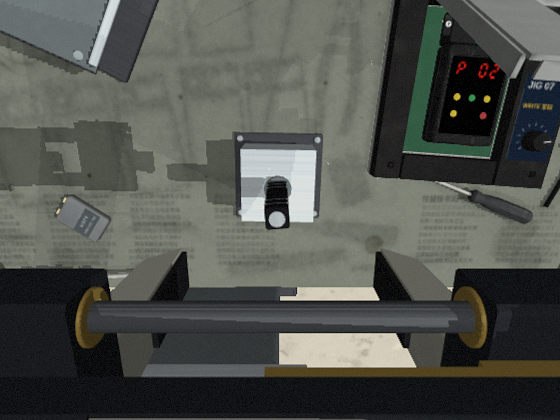

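The handle top is at (218,277) and square to the stand, about 3 mm off the prediction. I correct for that, go down, grip and lift slightly.

```bash
python3 -m inch '[[[-2,-3,30,0],[0,0,40,0],[0,0,40,0],[0,0,24,0],[0,0,10,0],[0,0,0,0],[0,0,0,0]]]'; python3 -m inch '[[[0,0,0,0],[0,0,0,0],[0,0,0,0],[0,0,0,0],[0,0,0,0],[0,0,0,0],[0,0,0,0],[0,0,0,0]]]' 1 12; python3 -m inch '[[[0,0,-10,0],[0,0,-13,0],[0,0,-10,0],[0,0,0,0]]]'
```

```text
time: 19.3
tool_pos: [0.4188, -0.1214, 0.0765]
tool_rot: [3.141, -0.002, 0.0]
contact_force: [0.2, 0.1, 0.6]
opening: 0.0916
time: 20.3
tool_pos: [0.4181, -0.1211, 0.0755]
tool_rot: [-3.142, -0.0, -0.0]
contact_force: [0.5, 0.9, -1.1]
opening: 0.0179
time: 20.8
tool_pos: [0.4185, -0.1214, 0.1096]
tool_rot: [3.141, -0.002, -0.0]
contact_force: [0.4, 0.8, -1.1]
opening: 0.0179
```

```bash
python3 -m inch '[[[-4,0,0,0],[-4,0,0,0],[-4,0,0,0],[-4,0,0.5,0],[-4,0,0.5,0],[-4,0,0.5,0],[-4,0,0.5,0],[-4,0,0.5,0],[-4,0,0.5,0],[0,0,0,0]]]' - 6; python3 -m inch '[[[-1.5,0,0,0],[0,0,0,0]]]'; python3 - <<'E'
from h import *
c=cam("wrist"); cv2.imwrite("pics/w7.png",c["img"])
s=c["s"]; Rt=R.from_euler("xyz",s["tool_rot"]).as_matrix(); g=s["tool_pos"]-Rt[:,2]*.0188
for a in (15,20,25,30):
    a=np.radians(a); ax=-np.cos(a)*Rt[:,2]-np.sin(a)*Rt[:,0]
    print(np.degrees(a),proj(c,[g-ax*L for L in (.04,.0449,.07,.09)]).round(0).tolist())
E
```

```text
time: 22.05
tool_pos: [0.3816, -0.1211, 0.1055]
tool_rot: [-3.142, 0.001, -0.0]
contact_force: [0.2, 1.1, -1.0]
opening: 0.0178
time: 22.3
tool_pos: [0.3806, -0.1212, 0.1056]
tool_rot: [3.141, -0.0, -0.0]
contact_force: [1.0, 0.5, -0.9]
opening: 0.0176
14.999999999999998 [[235.0, 282.0], [230.0, 282.0], [206.0, 282.0], [190.0, 282.0]]
20.0 [[230.0, 282.0], [224.0, 282.0], [197.0, 282.0], [179.0, 282.0]]
25.0 [[225.0, 282.0], [219.0, 282.0], [189.0, 282.0], [169.0, 282.0]]
29.999999999999996 [[221.0, 282.0], [214.0, 282.0], [181.0, 282.0], [159.0, 282.0]]
```

View pics/w7.png

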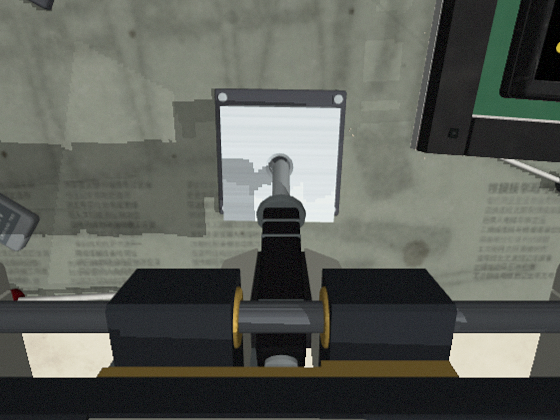

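The probe has pivoted to about 26° in the jaws, with the pin still in the stand hole at (163,281) and the flange around (210,281). I pull it out along its axis and measure the tip using the network, since my picture views are used up.

```bash
python3 -m inch '[[[-5,0,-10,0],[-5,0,-10,0],[0,0,-30,0],[0,0,-40,0],[0,0,-30,0],[0,0,0,0],[0,0,0,0]]]' - 12; cat >> h.py <<'E'
def tipfit(L=.09):
    c=cam("wrist"); r=place_of("wrist","probe")
    print("probe",[(np.round(q["at"],1).tolist(),round(q["conf"],2)) for q in r[:2]])
    s=c["s"]; Rt=R.from_euler("xyz",s["tool_rot"]).as_matrix(); g=s["tool_pos"]-Rt[:,2]*.0188
    for a in (20,23,25,27,30):
        a=np.radians(a); print(round(np.degrees(a)),proj(c,g+L*(np.cos(a)*Rt[:,2]+np.sin(a)*Rt[:,0])).round(1))
    return c
E
python3 - <<'E'
from h import *
c=tipfit(); cv2.imwrite("pics/w8.png",c["img"])
g=c["img"].astype(int).sum(2)//3
# pin appearance along column 281
print(g[120:230,276:288].mean(1).round().astype(int).tolist())
yaw=1.086; print(delta([.617-.07*np.cos(yaw),.06-.07*np.sin(yaw),.23],yaw), observe()["qpos"].round(2))
E
```

```text
time: 23.22
tool_pos: [0.3698, -0.1208, 0.225]
tool_rot: [-3.141, 0.001, -0.0]
contact_force: [-0.9, 0.1, -1.1]
opening: 0.0183
probe [([158.7, 281.0], 0.62)]
20 [[179.1 281.5]]
23 [[172.9 281.6]]
25 [[168.8 281.6]]
27 [[164.8 281.6]]
30 [[158.7 281.6]]
[231, 230, 210, 186, 147, 95, 71, 62, 60, 58, 59, 61, 71, 90, 107, 114, 124, 156, 196, 212, 225, 230, 230, 230, 230, 231, 230, 229, 230, 229, 228, 231, 231, 231, 231, 230, 229, 229, 230, 203, 168, 155, 138, 126, 120, 120, 120, 120, 121, 121, 121, 122, 122, 122, 122, 122, 123, 123, 123, 124, 124, 123, 121, 119, 118, 122, 122, 119, 119, 114, 108, 100, 101, 101, 88, 73, 72, 73, 74, 77, 77, 73, 71, 70, 71, 71, 73, 49, 16, 15, 14, 14, 15, 13, 13, 15, 12, 10, 33, 72, 79, 45, 9, 16, 13, 14, 14, 15, 12, 14]
(array([ 214.6, -118.9,   -5.8]), np.float64(-1.086)) [-0.51  0.09  1.86 -0.    1.19  1.06]
```

```bash
python3 - <<'E'
from h import *
c=cam("wrist"); s=c["s"]; Rt=R.from_euler("xyz",s["tool_rot"]).as_matrix(); g=s["tool_pos"]-Rt[:,2]*.0188
def rows(q):
    a,z,dz=q; ax=np.cos(a)*Rt[:,2]+np.sin(a)*Rt[:,0]; p=np.cos(a)*Rt[:,0]-np.sin(a)*Rt[:,2]; G=g+dz*Rt[:,2]
    return proj(c,[G+z*ax+.0015*p, G+(z-.045)*ax+.013*p, G+(z-.05)*ax+.013*p, G+(z-.05)*ax+.009*p])[:,0]
obs=np.array([160,189.5,194.5,207.5])
for dz in (0,-.005,.005):
    r=least_squares(lambda q:rows((*q,dz))-obs,[.45,.09]); print(dz,np.degrees(r.x[0]),r.x[1],rows((*r.x,dz)).round(1))
E
```

```text
0 25.191500823921658 0.09710643843170215 [160.  191.1 197.3 203.2]
-0.005 24.835795752888213 0.09944780636841742 [160.  191.  197.3 203.3]
0.005 25.552500058476728 0.0947974416611673 [160.  191.2 197.4 203.1]
```

```bash
python3 -m inch '[[[20,-13,0,0],[45,-27,0,0],[45,-27,0,0],[45,-27,0,0],[45,-27,0,0],[24,-16,0,0],[0,0,0,-0.155],[0,0,0,-0.155],[0,0,0,-0.155],[0,0,0,-0.155]]]';python3 -m inch '[[[0,0,0,-0.155],[0,0,0,-0.155],[0,0,0,-0.156],[0,0,0,0],[0,0,0,0]]]'; cat >> h.py <<'E'
def ring(c,pred,w=45):
    b=c["img"].astype(int); m=((b[:,:,2]-b[:,:,0]>50)&(b[:,:,1]-b[:,:,0]>25)); k=np.zeros_like(m); r0,c0=np.round(pred).astype(int)
    k[max(r0-w,0):r0+w,c0-w:c0+w]=1; rr,cc=np.nonzero(m&k)
    return (rr.min(),rr.max(),cc.min(),cc.max(),len(rr))
E
python3 - <<'E'
from h import *
c=tipfit(); cv2.imwrite("pics/w9.png",c["img"])
O=np.array([.6165,.0605,.094]); pr=proj(c,O)[0]; print("hole pred",pr, "ring r0 r1 c0 c1",ring(c,pr))
print(delta([.5935,.0167,.175],1.086))
g=c["img"].astype(int).sum(2)//3; print(g[130:215,277:287].mean(1).round().astype(int).tolist())
E
```

```text
time: 24.62
tool_pos: [0.5942, 0.0159, 0.224]
tool_rot: [-3.14, 0.002, 0.625]
contact_force: [0.6, -0.4, -1.6]
opening: 0.0177
time: 25.25
tool_pos: [0.5944, 0.0158, 0.2249]
tool_rot: [-3.141, 0.001, 1.083]
contact_force: [0.5, 0.9, -0.0]
opening: 0.0178
probe [([159.9, 280.9], 0.68)]
20 [[179.8 280.9]]
23 [[173.6 280.9]]
25 [[169.5 280.9]]
27 [[165.5 280.9]]
30 [[159.4 280.9]]
hole pred [138.64504719 279.20727021] ring r0 r1 c0 c1 (np.int64(124), np.int64(155), np.int64(261), np.int64(296), 469)
(array([ 0.3, -1.3, 50.2]), np.float64(-0.002))
[128, 103, 86, 79, 76, 75, 74, 72, 72, 73, 75, 77, 80, 85, 102, 119, 123, 123, 125, 130, 137, 155, 172, 173, 168, 154, 136, 131, 131, 117, 109, 109, 108, 106, 106, 107, 107, 106, 106, 107, 108, 108, 108, 108, 108, 108, 107, 108, 108, 108, 108, 108, 108, 109, 109, 109, 109, 109, 109, 109, 109, 109, 110, 110, 91, 76, 76, 78, 79, 81, 82, 79, 78, 77, 77, 78, 79, 54, 19, 15, 16, 15, 14, 13, 14]
```

```bash
python3 -m inch '[[[0,-1.3,20,0],[0,0,20,0],[0,0,10,0],[0,0,0,0],[0,0,0,0]]]'; python3 - <<'E'
from h import *
c=tipfit(); cv2.imwrite("pics/w10.png",c["img"])
O=np.array([.6165,.0605,.094]); pr=proj(c,O)[0]; print("hole pred",pr, "ring",ring(c,pr,50))
Rt,o=Tterm(.6165,.0605,1.086)
print("axis 10,20,30,40 mm out",proj(c,O+np.outer([.01,.02,.03,.04],Rt.as_matrix()[:,2])).round(1).tolist())
g=c["img"].astype(int).sum(2)//3; print(g[100:215,277:287].mean(1).round().astype(int).tolist())
E
```

```text
time: 25.98
tool_pos: [0.594, 0.0164, 0.1763]
tool_rot: [3.14, -0.0, 1.086]
contact_force: [0.4, -0.1, -2.1]
opening: 0.0178
probe [([160.6, 280.8], 0.67)]
20 [[179.8 280.9]]
23 [[173.6 280.9]]
25 [[169.5 280.9]]
27 [[165.5 280.9]]
30 [[159.4 280.9]]
hole pred [147.04489532 279.75869652] ring (np.int64(130), np.int64(165), np.int64(258), np.int64(300), 579)
axis 10,20,30,40 mm out [[155.4, 279.8], [164.3, 279.7], [173.9, 279.7], [184.1, 279.7]]
[144, 143, 144, 144, 143, 142, 138, 140, 142, 143, 143, 143, 142, 140, 142, 145, 144, 144, 144, 144, 144, 142, 140, 137, 134, 132, 131, 132, 131, 125, 146, 164, 168, 167, 171, 166, 147, 115, 93, 82, 77, 75, 74, 74, 74, 74, 74, 73, 72, 73, 73, 77, 80, 92, 113, 121, 118, 119, 120, 117, 110, 115, 114, 110, 110, 110, 110, 111, 109, 110, 111, 110, 111, 112, 111, 111, 111, 111, 112, 111, 112, 111, 111, 112, 113, 111, 111, 112, 113, 113, 112, 113, 113, 112, 95, 78, 78, 80, 81, 84, 85, 82, 80, 80, 79, 80, 82, 56, 20, 17, 15, 16, 18, 16, 15]
```

```bash
python3 -m inch '[[[1.7,0,3.6,0],[1.7,0,3.6,0],[1.7,0,3.6,0],[0,0,0,0]]]' - 6; python3 - <<'E'
from h import *
c=tipfit(); cv2.imwrite("pics/w11.png",c["img"])
O=np.array([.6165,.0605,.094]); pr=proj(c,O)[0]; print("hole pred",pr, "ring",ring(c,pr,50))
g=c["img"].astype(int).sum(2)//3; print(g[110:200,277:287].mean(1).round().astype(int).tolist())
E
python3 -m inch '[[[0.8,0,1.8,0],[0.8,0,1.8,0],[0.8,0,1.8,0],[0,0,0,0]]]'
```

```text
time: 26.58
tool_pos: [0.5956, 0.0211, 0.1642]
tool_rot: [-3.141, 0.0, 1.086]
contact_force: [-0.3, -0.5, -0.8]
opening: 0.0178
probe [([160.4, 281.1], 0.88)]
20 [[179.8 280.9]]
23 [[173.6 280.9]]
25 [[169.6 280.9]]
27 [[165.5 280.9]]
30 [[159.4 280.9]]
hole pred [157.22908965 281.14554364] ring (np.int64(140), np.int64(175), np.int64(258), np.int64(303), 590)
[116, 124, 125, 121, 117, 117, 125, 130, 126, 124, 120, 118, 115, 113, 110, 115, 124, 123, 115, 106, 102, 98, 109, 115, 109, 110, 121, 120, 118, 116, 133, 135, 138, 153, 153, 145, 125, 91, 75, 80, 80, 78, 78, 78, 78, 78, 78, 79, 78, 82, 94, 104, 111, 113, 112, 113, 113, 114, 113, 113, 114, 114, 114, 114, 115, 115, 115, 114, 114, 115, 116, 115, 114, 115, 115, 115, 116, 115, 116, 116, 116, 116, 117, 116, 97, 82, 81, 82, 84, 86]
time: 27.18
tool_pos: [0.5968, 0.0231, 0.1591]
tool_rot: [-3.141, 0.0, 1.086]
contact_force: [-0.3, -0.1, -2.0]
opening: 0.0181
```

```bash
python3 -m inch '[[[1.3,0,2.7,0],[1.3,0,2.7,0],[1.3,0,2.7,0],[1.3,0,2.7,0],[0,0,0,0]]]'; python3 - <<'E'
from h import *
c=tipfit(); O=np.array([.6165,.0605,.094]); Rt,o=Tterm(.6165,.0605,1.086); n=Rt.as_matrix()[:,2]
s=c["s"]; g=s["tool_pos"]+[0,0,.0188]; print("grip in terminal frame mm",(Rt.inv().apply(g-O)*1e3).round(1))
print(proj(c,O).round(1))
gg=c["img"].astype(int).sum(2)//3; print(gg[130:215,277:287].mean(1).round().astype(int).tolist())
E
```

```text
time: 27.8
tool_pos: [0.5992, 0.0278, 0.148]
tool_rot: [-3.141, 0.0, 1.086]
contact_force: [-0.6, -1.0, -2.8]
opening: 0.0182
probe [([165.5, 281.6], 0.69)]
20 [[179.8 280.9]]
23 [[173.6 280.9]]
25 [[169.6 280.9]]
27 [[165.5 280.9]]
30 [[159.4 280.9]]
grip in terminal frame mm [-2.7  0.1 81.7]
[[174.  281.1]]
[97, 97, 98, 98, 97, 95, 89, 87, 87, 88, 86, 87, 88, 87, 86, 88, 86, 85, 86, 87, 87, 86, 86, 86, 86, 89, 103, 109, 110, 110, 110, 111, 100, 75, 66, 102, 118, 120, 118, 119, 119, 119, 119, 120, 119, 120, 120, 120, 120, 121, 120, 121, 121, 120, 119, 121, 121, 121, 122, 122, 120, 122, 122, 123, 123, 107, 87, 85, 87, 88, 92, 93, 90, 87, 88, 87, 88, 90, 60, 21, 17, 21, 21, 19, 17]
```

```bash
cat >> h.py <<'E'
def gripT():
    s=observe(); Rt,O=Tterm(.6165,.0605,1.086); O[2]=.094
    print("grip in terminal mm",(Rt.inv().apply(s["tool_pos"]+[0,0,.0188]-O)*1e3).round(1),"F",s["contact_force"].round(1),"M",s["torque"].round(2))
E
python3 -m inch '[[[2.1,0,3.4,0],[2.1,0,3.4,0],[2.1,0,3.4,0],[2.1,0,3.4,0],[0,0,0,0]]]'; python3 -c "
from h import *
gripT()"; python3 -m inch '[[[1.7,0,3.6,0],[1.7,0,3.6,0],[0,0,0,0]]]'; python3 -c "
from h import *
gripT()"
```

```text
time: 28.52
tool_pos: [0.6032, 0.0353, 0.1344]
tool_rot: [-3.141, 0.0, 1.086]
contact_force: [-1.9, -1.4, -2.8]
opening: 0.0181
grip in terminal mm [-0.7  0.  65.7] F [-1.9 -1.4 -2.8] M [-0.13  0.1  -0.  ]
time: 28.9
tool_pos: [0.6048, 0.0383, 0.1273]
tool_rot: [-3.141, 0.0, 1.086]
contact_force: [-1.0, -0.7, -2.7]
opening: 0.0179
grip in terminal mm [-0.7 -0.  57.8] F [-1.  -0.7 -2.7] M [-0.19  0.1  -0.  ]
```

```bash
python3 -m inch '[[[1.7,0,3.6,0],[1.7,0,3.6,0],[0,0,0,0]]]'; python3 -m inch '[[[0.9,0,1.8,0],[0.9,0,1.8,0],[0,0,0,0]]]'; python3 -m inch '[[[0.4,0,0.9,0],[0.4,0,0.9,0],[0,0,0,0]]]';python3 -c "
from h import *
gripT(); c=tipfit()
gg=c['img'].astype(int).sum(2)//3; print(gg[150:220,277:287].mean(1).round().astype(int).tolist())"
```

```text
time: 29.28
tool_pos: [0.6063, 0.0413, 0.12]
tool_rot: [-3.141, 0.0, 1.086]
contact_force: [-0.7, -0.2, -2.1]
opening: 0.0178
time: 29.65
tool_pos: [0.6073, 0.0426, 0.1171]
tool_rot: [3.141, 0.0, 1.086]
contact_force: [-3.7, -1.6, 1.1]
opening: 0.0178
time: 30.02
tool_pos: [0.6077, 0.0432, 0.116]
tool_rot: [3.141, 0.0, 1.086]
contact_force: [-4.5, -2.9, 5.9]
opening: 0.0181
grip in terminal mm [-0.3 -0.3 45.2] F [-4.5 -2.9  5.9] M [-0.41  0.73  0.03]
probe []
20 [[179.8 280.9]]
23 [[173.6 280.9]]
25 [[169.6 280.9]]
27 [[165.5 280.9]]
30 [[159.4 280.9]]
[110, 110, 109, 110, 109, 109, 108, 109, 109, 109, 110, 109, 109, 109, 111, 108, 105, 102, 99, 99, 97, 97, 99, 98, 99, 98, 98, 98, 98, 99, 98, 98, 99, 98, 99, 97, 99, 98, 98, 98, 98, 98, 97, 97, 97, 97, 98, 97, 97, 99, 116, 111, 96, 95, 97, 99, 104, 104, 100, 99, 100, 100, 101, 90, 50, 17, 21, 21, 22, 21]
```

```bash
python3 -m inch '[[[0.4,0,0.9,0],[0.4,0,0.9,0],[0.4,0,0.9,0],[0,0,0,0],[0,0,0,0]]]' - 8; python3 -c "
from h import *
gripT(); c=cam('wrist'); cv2.imwrite('pics/w12.png',c['img'])
gg=c['img'].astype(int).sum(2)//3; print(gg[185:225,277:287].mean(1).round().astype(int).tolist())
O=np.array([.6165,.0605,.094]);Rt,_=Tterm(0,0,1.086);n=Rt.as_matrix()[:,2];p=Rt.as_matrix()[:,0]
print('home: flange bottom+p, top+p, handle root',proj(c,[O+.013*p,O+.005*n+.013*p,O+.005*n+.009*p]).round(1).tolist())
for k in (.003,.006): print(k,proj(c,[O+k*n+.013*p,O+(.005+k)*n+.013*p,O+(.005+k)*n+.009*p]).round(1).tolist())"
```

```text
time: 30.75
tool_pos: [0.6081, 0.0441, 0.1137]
tool_rot: [3.141, 0.0, 1.086]
contact_force: [-6.1, -2.5, 8.9]
opening: 0.0178
grip in terminal mm [-0.4 -0.2 42.7] F [-6.1 -2.5  8.9] M [-0.45  0.97 -0.  ]
[100, 99, 98, 99, 98, 99, 99, 99, 98, 98, 97, 98, 98, 97, 98, 98, 98, 96, 117, 114, 99, 96, 98, 99, 103, 106, 100, 101, 99, 100, 101, 103, 65, 16, 22, 22, 23, 21, 23, 23]
home: flange bottom+p, top+p, handle root [[203.4, 280.5], [210.2, 280.5], [216.0, 280.5]]
0.003 [[207.4, 280.5], [214.3, 280.5], [220.2, 280.5]]
0.006 [[211.5, 280.5], [218.6, 280.5], [224.5, 280.5]]
```

Force is rising and the flange image rows match the home prediction: edge 202 against 203, handle root 217 against 216. I release and retreat.

```bash
python3 -m inch '[[[0,0,0,0],[0,0,0,0],[0,0,0,0],[0,0,0,0],[0,0,0,0]]]' -1; python3 -m inch '[[[0,0,-20,0],[0,0,-40,0],[-20,0,-40,0],[-30,0,-20,0],[-30,0,0,0],[0,0,0,0],[0,0,0,0]]]'; python3 - <<'E'
from h import *
c=cam("wrist"); cv2.imwrite("pics/w13.png",c["img"])
O=np.array([.6165,.0605,.094]);Rt,_=Tterm(0,0,1.086);M=Rt.as_matrix();n=M[:,2];p=M[:,0];q=M[:,1]
L=[O+.005*n+.013*p, O+.08*n+.009*p+.009*q, O+.08*n+.009*p-.009*q, O+.08*n-.009*p+.009*q,O+.08*n-.009*p-.009*q, O+.08*n]
print("pred flange edge, handle top corners, centre",proj(c,L).round(0).tolist())
for l in ("probe","terminal"): print(l,[(np.round(r["at"],0).tolist(),round(r["conf"],2)) for r in boxes_of("wrist",l)[:2]],[(np.round(r["at"],0).tolist(),round(r["conf"],2)) for r in place_of("wrist",l)[:2]])
print("tip pred",proj(c,O-.045*n).round(0))
g=c["img"].astype(int).sum(2)//3
pc=proj(c,O+.05*n)[0].astype(int); print("mid handle",pc)
m=((g<45)*255).astype(np.uint8); w=60; k=np.zeros_like(m); k[max(0,pc[0]-w):pc[0]+w,pc[1]-w:pc[1]+w]=1; m*=k
n_,lab,st,ce=cv2.connectedComponentsWithStats(m)
for i in np.argsort(-st[1:,4])[:4]+1: print("dark blob x,y,w,h,a",st[i],ce[i].round(0))
for cm,z in (("scene",0),("top",0)):
    k=cam(cm)
    for l,zz in (("dropper_bottle",0),("module",.003)): print(cm,l,[(np.round(r["at"],1).tolist(),round(r["conf"],2),at_z(k,r["at"],zz).round(3)) for r in place_of(cm,l)[:1]])
E
```

```text
time: 31.42
tool_pos: [0.6083, 0.0445, 0.1123]
tool_rot: [3.142, 0.0, 1.086]
contact_force: [-0.1, 0.2, -0.3]
opening: 0.0629
time: 32.3
tool_pos: [0.5711, -0.0259, 0.2323]
tool_rot: [-3.141, -0.0, 1.086]
contact_force: [0.0, -0.0, 0.2]
opening: 0.0922
pred flange edge, handle top corners, centre [[61.0, 281.0], [114.0, 266.0], [114.0, 296.0], [140.0, 266.0], [140.0, 295.0], [127.0, 281.0]]
probe [([107.0, 278.0], 0.82)] [([53.0, 280.0], 0.62), ([294.0, 211.0], 0.2)]
terminal [([62.0, 283.0], 0.6)] [([76.0, 281.0], 0.59), ([208.0, 363.0], 0.41)]
tip pred [[ 55. 281.]]
mid handle [104 280]
dark blob x,y,w,h,a [267  85  26  25 614] [280.  98.]
dark blob x,y,w,h,a [266 120  28  31 541] [280. 132.]
dark blob x,y,w,h,a [268  73  24  11 220] [279.  78.]
dark blob x,y,w,h,a [267 111  27   8 169] [279. 115.]
scene dropper_bottle [([206.3, 309.5], 0.9, array([ 0.621, -0.088,  0.   ]))]
scene module [([306.4, 192.9], 0.8, array([0.446, 0.326, 0.003]))]
top dropper_bottle []
top module [([244.2, 176.9], 0.55, array([0.45 , 0.317, 0.003]))]
```

```bash
python3 - <<'E'
from h import *
c=cam("wrist"); O=np.array([.6165,.0605,.094]);Rt,_=Tterm(0,0,1.086)
M=Rt.as_matrix();n=M[:,2];p=M[:,0]
g=c["img"].astype(int).sum(2)//3
print(g[50:165,276:284].mean(1).round().astype(int).tolist())
print(g[50:165:5,255:306:5].tolist())
def rows(d,t,x0=0):
    a=n*np.cos(t)+p*np.sin(t); b=p*np.cos(t)-n*np.sin(t); T=O+x0*p-(.045-d)*a
    return proj(c,[T+.045*a+.013*b,T+.05*a+.013*b,T+.05*a+.009*b,T+.125*a+.009*b,T+.125*a-.009*b])[:,0].round(0)
for d in (0,.004,.008):
    for t in (-.06,0,.06): print(d,t,rows(d,t))
E
```

```text
[71, 70, 71, 70, 71, 70, 70, 69, 80, 88, 90, 90, 92, 89, 78, 68, 70, 73, 70, 68, 69, 70, 51, 20, 12, 13, 8, 71, 55, 7, 12, 12, 12, 25, 49, 34, 12, 10, 14, 12, 13, 12, 10, 12, 15, 11, 12, 11, 11, 10, 9, 11, 12, 11, 13, 11, 10, 13, 11, 30, 58, 41, 6, 14, 10, 10, 12, 5, 67, 56, 21, 10, 13, 12, 15, 12, 15, 19, 25, 24, 22, 20, 72, 123, 151, 154, 154, 154, 154, 154, 154, 153, 153, 153, 153, 153, 153, 156, 125, 57, 45, 100, 117, 114, 112, 123, 172, 197, 196, 188, 184, 176, 134, 103, 104]
[[90, 121, 116, 118, 71, 71, 72, 71, 70, 109, 118], [69, 71, 69, 111, 69, 70, 68, 71, 71, 118, 115], [70, 72, 70, 69, 95, 91, 89, 70, 70, 119, 117], [72, 69, 72, 91, 69, 66, 71, 97, 71, 117, 113], [65, 71, 94, 67, 70, 69, 69, 71, 154, 116, 116], [62, 71, 65, 14, 9, 6, 12, 7, 84, 110, 114], [71, 66, 65, 3, 16, 14, 21, 11, 108, 104, 111], [104, 66, 70, 52, 42, 32, 35, 40, 106, 108, 107], [108, 106, 110, 13, 16, 5, 17, 4, 107, 109, 108], [106, 103, 110, 12, 10, 16, 9, 14, 108, 110, 108], [109, 104, 108, 15, 15, 5, 9, 21, 110, 110, 111], [106, 107, 110, 17, 19, 12, 0, 13, 105, 107, 109], [105, 105, 110, 67, 55,
[... 176 characters left out ...]
], [105, 106, 74, 19, 16, 25, 22, 27, 100, 104, 103], [105, 102, 106, 16, 154, 155, 152, 19, 97, 102, 102], [104, 103, 117, 35, 153, 153, 155, 57, 100, 105, 106], [103, 102, 108, 15, 152, 152, 155, 16, 97, 107, 105], [73, 53, 52, 47, 42, 47, 46, 65, 63, 64, 67], [123, 121, 124, 122, 122, 122, 122, 125, 124, 120, 123], [184, 185, 185, 184, 184, 184, 184, 185, 184, 186, 184]]
0 -0.06 [ 59.  61.  67. 121. 145.]
0 0 [ 58.  61.  66. 113. 139.]
0 0.06 [ 58.  60.  65. 105. 133.]
0.004 -0.06 [ 61.  64.  69. 124. 149.]
0.004 0 [ 60.  63.  68. 116. 143.]
0.004 0.06 [ 59.  61.  67. 108. 136.]
0.008 -0.06 [ 63.  66.  71. 128. 153.]
0.008 0 [ 62.  65.  70. 120. 146.]
0.008 0.06 [ 61.  63.  69. 111. 139.]
```

```bash
python3 - <<'E'
from h import *
c=cam("wrist"); g=cv2.cvtColor(c["img"],cv2.COLOR_BGR2GRAY).astype(float)
def P(p,L): r,o=Tterm(*p[:3]); return r.apply(L)+o
S=np.array([[-.0643,.0632,0],[-.0643,-.0632,0],[-.068,.069,.009],[-.068,-.069,.009]])
pr=proj(c,P((.6165,.0605,1.086),S)); print("screw pred",pr[:2].round(1).tolist())
for r,q in pr[:2].round().astype(int):
    w=g[r-14:r+15,q-14:q+15]; k=np.clip(w-np.median(w)-25,0,None); rr,cc=np.mgrid[r-14:r+15,q-14:q+15]
    n,l,s,ce=cv2.connectedComponentsWithStats((k>0).astype(np.uint8)); print([(st[4],(ce_+[q-14,r-14])[::-1].round(1).tolist()) for st,ce_ in zip(s[1:],ce[1:]) if st[4]>12])
print("ledge inner pred rows at y=0:",proj(c,P((.6165,.0605,1.086),[[-.068,0,0],[-.068,0,.009],[-.075,0,.009]])).round(1).tolist())
E
```

```text
screw pred [[145.8, 210.6], [146.0, 350.6]]
[(np.int32(36), [143.5, 210.0]), (np.int32(85), [158.0, 217.0])]
[(np.int32(42), [143.2, 350.6]), (np.int32(87), [157.6, 344.1])]
ledge inner pred rows at y=0: [[149.4, 280.6], [155.0, 280.6], [161.5, 280.6]]
```

The image measurements agree that the probe is in the hole and within about 0.06 rad. They leave 0–6 mm of uncertainty in depth, so I check with a gentle press on the handle top with the fingers closed.

```bash
python3 -m inch '[[[20,0,0,0],[25,0,0,0],[20,0,0,0],[0,0,0,0],[0,0,0,0],[0,0,0,0],[0,0,0,0],[0,0,0,0]]]' 1 20; python3 -m inch '[[[0,0,20,0],[0,0,20,0],[0,0,10,0],[0,0,0,0]]]'; python3 -m inch '[[[0,0,3,0],[0,0,2,0],[0,0,2,0],[0,0,0,0]]]'
```

```text
time: 33.95
tool_pos: [0.6012, 0.0308, 0.2326]
tool_rot: [3.141, 0.0, 1.085]
contact_force: [0.8, -0.6, 0.2]
opening: 0.0165
time: 34.45
tool_pos: [0.601, 0.0311, 0.182]
tool_rot: [-3.141, 0.001, 1.086]
contact_force: [-0.4, -0.1, 0.4]
opening: 0.0002
time: 34.95
tool_pos: [0.6012, 0.0312, 0.1754]
tool_rot: [-3.142, 0.0, 1.086]
contact_force: [1.1, 0.3, 0.1]
opening: 0.0004
```

```bash
python3 -m inch '[[[0,0,1,0],[0,0,1,0],[0,0,0,0]]]'; python3 -m inch '[[[0,0,1,0],[0,0,0,0]]]';python3 -m inch '[[[0,0,1,0],[0,0,0,0]]]';python3 -m inch '[[[0,0,1,0],[0,0,0,0]]]'
```

```text
time: 35.33
tool_pos: [0.6012, 0.0312, 0.1733]
tool_rot: [-3.141, 0.0, 1.086]
contact_force: [0.0, 0.2, -0.3]
opening: 0.0005
time: 35.58
tool_pos: [0.6012, 0.0312, 0.1723]
tool_rot: [-3.141, 0.0, 1.086]
contact_force: [0.5, 0.6, -0.6]
opening: 0.0006
time: 35.83
tool_pos: [0.6012, 0.0312, 0.1713]
tool_rot: [-3.142, 0.0, 1.086]
contact_force: [-0.4, -0.4, 0.4]
opening: 0.0009
time: 36.08
tool_pos: [0.6012, 0.0312, 0.1703]
tool_rot: [-3.142, 0.0, 1.086]
contact_force: [0.0, 0.2, -0.7]
opening: 0.0004
```

```bash
python3 -m inch '[[[0,0,1,0],[0,0,0,0]]]';python3 -m inch '[[[0,0,1,0],[0,0,0,0]]]'; python3 -m inch '[[[0,0,1,0],[0,0,0,0]]]'
```

```text
time: 36.33
tool_pos: [0.6012, 0.0312, 0.1693]
tool_rot: [-3.141, 0.0, 1.086]
contact_force: [0.3, -0.5, -0.1]
opening: 0.0003
time: 36.58
tool_pos: [0.6012, 0.0312, 0.1684]
tool_rot: [3.141, 0.0, 1.086]
contact_force: [-0.2, 0.2, 0.2]
opening: 0.0006
time: 36.83
tool_pos: [0.6015, 0.031, 0.1679]
tool_rot: [3.141, -0.0, 1.086]
contact_force: [-1.4, -0.8, 3.4]
opening: 0.0006
```

Contact came at z = 0.168, against 0.169–0.170 predicted for home. I press once more to confirm it is firm, then retreat and do the final checks.

```bash
python3 -m inch '[[[0,0,1,0],[0,0,1,0],[0,0,0,0]]]'; python3 -m inch '[[[0,0,-20,0],[0,0,-40,0],[-40,0,-10,0],[-50,0,0,0],[-50,0,0,0],[0,0,0,0],[0,0,0,0],[0,0,0,0]]]'; python3 - <<'E'
from h import *
s=observe(); print(s["contact_force"].round(1))
for cm in ("scene","top","wrist"):
    k=cam(cm); cv2.imwrite(f"pics/end_{cm}.png",k["img"])
    for l,zz in (("dropper_bottle",0),("module",.003),("probe",.0532),("pad",0.)): print(cm,l,[(np.round(r["at"],1).tolist(),round(r["conf"],2),at_z(k,r["at"],zz).round(3)) for r in place_of(cm,l)[:1]])
O=np.array([.6165,.0605,.094]); n=Tterm(0,0,1.086)[0].as_matrix()[:,2]; print("tip expected",(O-.045*n).round(3))
E
```

```text
time: 37.2
tool_pos: [0.6021, 0.0306, 0.1673]
tool_rot: [3.138, -0.0, 1.086]
contact_force: [-1.9, -2.9, 10.3]
opening: 0.0001
time: 38.2
tool_pos: [0.5364, -0.0916, 0.2352]
tool_rot: [-3.141, -0.0, 1.087]
contact_force: [-0.0, 0.3, 0.2]
opening: 0.0004
[-0.   0.3  0.2]
scene dropper_bottle [([204.7, 308.6], 0.97, array([ 0.629, -0.093,  0.   ]))]
scene module [([303.7, 196.6], 0.81, array([0.449, 0.317, 0.003]))]
scene probe []
scene pad []
top dropper_bottle [([164.6, 353.9], 0.52, array([ 0.633, -0.117,  0.   ]))]
top module [([248.2, 177.9], 0.92, array([0.44 , 0.314, 0.003]))]
top probe [([165.5, 276.9], 0.78, array([0.624, 0.073, 0.053]))]
top pad [([242.9, 182.0], 0.68, array([0.452, 0.305, 0.   ]))]
wrist dropper_bottle [([140.6, 365.9], 0.86, array([ 0.636, -0.104,  0.   ]))]
wrist module []
wrist probe []
wrist pad []
tip expected [0.625 0.077 0.053]
```

```bash
python3 -c "
from cell import *
print(hand_in())"
```

```text
the job is handed in; nothing more can be done
None
```

I moved the module to the pad, pushed the probe home in the terminal opening and handed the job in at about 38 s of robot time. The hand-in gave no verdict.

**What I did:** The moves can't tilt the tool, so I let both parts turn in the jaws.
- **Module:** I gripped it across its width at the 25° slope. I then set it down with a light grip so it swung flat on the pad.
- **Probe:** I tilted it to about 25–27° against the rim of its stand hole, then fed it in along the terminal's axis.

**Last checks:**
- **Module:** after release the wrist picture showed it flat and face up. The last network readings put it about 1–10 mm from my measured pad centre, at most about 15 mm if the network's own pad reading is used; the limit is 40 mm.
- **Probe depth:** pressing the handle top met contact at z = 0.168 m, against 0.169–0.170 m expected when home. It then held firm at 10 N, giving only about 0.6 mm.
- **Probe tip:** the top camera put it 4 mm from its expected place, close to the noise of that measurement. The scene and wrist networks did not report it.
- **Bottle:** standing in the same place in all three cameras. Nothing was touching the robot at the end.

**What disagreed:** the wrist image after release suggested the probe could sit 0–6 mm short and lean about 0.05–0.06 rad downhill, within the hole's play. The press test contradicted the shortfall, so I trusted that. I had used all 12 picture views by then, so the final state was checked only with numbers and the networks.

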